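# Hang the line blanks on the workshop hook, large behind small

### The arm

A 6-joint arm with a two-finger parallel gripper is mounted at the origin on the work surface. World frame = base frame: x ahead of the robot, y to its left, z up, the work surface at z = 0. Lengths are in m, angles in rad, forces in N, time in s.
With the tool pointing down it reaches from about 0.325 to 0.775 m from the base axis. Payload 5.5 kg.
Tool frame: the origin (TCP) lies between the finger pads; the fingertips stand 8 mm ahead of it and the grasp point (between the pads) lies 11 mm behind it (tcp_to_tips is the distance from the TCP to the fingertips, in m); z points along the fingers, y is the line along which they close (so a half turn about z gives the same grasp; the last joint's range is limited). The gripper opens to 88 mm and grips with 3 to 60 N. Pads are 20 mm wide; open, the fingers measure 115 mm over their backs; the gripper's body (75 mm by 178 mm) begins 61 mm behind the grasp point.
Start: joints at [-1.252, 0.091, 1.231, -0, 1.82, -0.057], TCP at [0.22, -0.558, 0.231] pointing down, gripper open.
Joint ranges: [-2.87, 2.87], [-0.86, 2.18], [0.17, 2.46], [-1.51, 4.65], [0.06, 2.69], [-2.65, 2.65]. Speed limits (rad/s): [2.57, 2.57, 3.01, 3.14, 3.14, 3.14].

### API

Orientations are given as a unit quaternion [w, x, y, z].
In Python, from bench import * gives the robot as it stands. Calls block until the motion is done:
- move_to(position, orientation): joint-space move of the TCP to a pose.
- move_l(position, speed=0.15, orientation=None): straight line of the TCP; orientation=None keeps the orientation; speed is the mean speed in m/s.
- movej(angles): joint-space move.
- gripper_open() and close(): open the fingers fully, or close them until they stop; the grip force is fixed at half the most.
- hold(seconds).
- inverse_kinematics(position, orientation): joint angles nearest the present ones, or None.
- state(): the state.
- get_image(name): name is "scene" or "top" or "wrist"; returns a dict with "frame" (420x560x3 uint8, blue, green, red), "depth" (420x560 float32, m along the optical axis (not along the pixel's ray), 0 where there is no reading), "camera_matrix" (3x3 intrinsics, pixels), "k1" (the pictures are not rectified: a ray, as slopes to the right and down, at radius r is drawn at 1 + k1 r^2 times it, then the intrinsics apply), "view" (4x4, takes a point from world to camera coordinates). Camera axes: x right, y up, looking along -z (the intrinsics and any distortion apply to the point x, -y, -z); pixel columns grow to the right and rows downward; lengths in m; the calibration is good to about 2 mm. A picture is of the moment at which its call begins.
A pose or a line that the arm cannot do raises IKError and nothing moves.
- job_done(): hands the job in; it is judged then, once.
The state is a dict: "time": time; "joint_pos": joint angles; "dq": joint speeds; "joint_torque": joint torques, N m; "ee_pos": TCP position; "ee_rot": TCP orientation; "ft_force": force on the tool from outside, world axes, zero at the start; "moment": the same for the moment, N m; "finger_gap": finger opening in m; "finger_force": force on a finger pad.
Only numpy, scipy, OpenCV 4.12 (cv2) and the standard library are available. Lean on these libraries where they do the work, as an engineer would, in place of code of your own. Each camera call takes 0.05 s, during which the arm holds its last target. There are 200 camera calls.

### The job

Hang the two solid pipe blanks on the steel hook by the eyes in their handles, one at a time: first the one with the larger disc, then the one with the smaller disc in front of it (farther from the post), so that both hang freely on the straight part of the hook. Leave the ring spacer, the one with the open centre, standing in its block.

Things in the scene. Friction and masses are not known exactly. Their poses are not given: they have to be found in the camera images.
- hook_stand: Fixed blue stand: foot 120x110x10 mm, 24 mm square post with a round dark steel bar, 12 mm thick, level at the post's top. Origin on the bench below the post; z up; hook points to its -x. Bar's upper side is at z 206 (also the post's top), straight from x -12 to -130, then turned up 45 degrees, ending at x -148, z 218.
- blank_large: Large solid blank, plain steel, about 0.65 kg: full disc 90 mm across, 9 mm thick, upright in a loose groove in a fixed wood block 66x124x40. Handle above disc: eye 44 wide, 48 high, over it a grip bar 60 wide, 32 tall. Origin: middle of eye's top edge (bar's underside); x plate normal, y width, z up. Reaches 32 up, 144 down; disc centre 99 down.
- blank_small: Small solid blank, plain steel, about 0.4 kg: full disc 64 mm across, 9 mm thick, upright in a loose groove in a fixed wood block 66x124x40. Handle above disc: eye 44 wide, 48 high, over it a grip bar 60 wide, 32 tall. Origin: middle of eye's top edge (bar's underside); x plate normal, y width, z up. Reaches 32 up, 118 down; disc centre 86 down.
- spacer: Ring spacer, plain steel, stays put: disc 90 mm across with a 62 mm open bore, 9 mm thick, upright in a loose groove in a fixed wood block 66x124x40. Handle above disc: eye 44 wide, 48 high, over it a grip bar 60 wide, 32 tall. Origin: middle of eye's top edge (bar's underside); x plate normal, y width, z up. Reaches 32 up, 144 down.

How it is judged:
By the outcome, as a careful person would: the job done as asked, in the order asked, and still so for the second after the job is handed in, with the robot touching nothing.
It also fails if it takes over 70 s, if anything falls off the work surface, if the arm or the gripper's body presses on something with over 40 N, if the wrist force passes 120 N, or if a joint passes its speed limit or range.

## Working session

There is one attempt and no reset: what is moved stays moved. The work goes in short steps, each a Python script; the robot and the scene stay as the last script left them, time stands still between calls to the robot, and variables do not carry over. Pictures are saved under pics/ and viewed, at most 10 in all, crops included, and the job is handed in when it is done.

```bash
ls; mkdir -p pics; cat > h.py <<'E'
from bench import *
import numpy as np, cv2
def world(im,u,v,d=None):
    K=im["camera_matrix"];k=im["k1"]
    p=cv2.undistortPoints(np.array([[[u,v]]],float),K,np.array([k,0,0,0,0.]))[0,0]
    if d is None: d=im["depth"][int(round(v)),int(round(u))]
    c=np.array([p[0]*d,-p[1]*d,-d,1]); return (np.linalg.inv(im["view"])@c)[:3]
def cloud(im):
    K=im["camera_matrix"];k=im["k1"];d=im["depth"];h,w=d.shape
    u,v=np.meshgrid(np.arange(w),np.arange(h))
    p=cv2.undistortPoints(np.stack([u,v],-1).reshape(-1,1,2).astype(float),K,np.array([k,0,0,0,0.])).reshape(h,w,2)
    c=np.stack([p[...,0]*d,-p[...,1]*d,-d,np.ones_like(d)],-1)
    return (c@np.linalg.inv(im["view"]).T)[...,:3]
E
python3 - <<'E'
from h import *
import pickle
for n in ("scene","top"):
    im=get_image(n); pickle.dump(im,open(n+".pkl","wb"))
    cv2.imwrite(f"pics/{n}1.png",im["frame"]); print(n,im["k1"],np.linalg.inv(im["view"])[:3].round(3).tolist())
print(state())
E
```

```text
pics
scene -0.07891739351638277 [[0.087, -0.823, 0.561, 0.988], [0.996, 0.062, -0.062, -0.063], [0.017, 0.564, 0.825, 0.781]]
top -0.05859469925348505 [[0.008, 0.997, -0.077, 0.465], [-1.0, 0.008, 0.008, -0.012], [0.009, 0.077, 0.997, 0.978]]
{'time': 0.1, 'joint_pos': array([-1.25170653e+00,  9.17724913e-02,  1.23173845e+00,  1.95626801e-05,
        1.81979348e+00, -5.66557479e-02]), 'dq': array([ 0.00087614, -0.00211525, -0.00298607,  0.00028531, -0.00043434,
        0.00107846]), 'joint_torque': array([ 3.14566998e-03, -4.47857845e+01, -4.07570994e+01,  7.01276399e-02,
        2.84329365e-02, -9.97786037e-05]), 'ee_pos': array([ 0.22013217, -0.55789723,  0.22964182]), 'ee_rot': array([-8.49764934e-04,  9.82402950e-01,  1.86771816e-01, -1.02584058e-04]), 'ft_force': array([-0.78820235, -0.50323617,  0.16904367]), 'moment': array([-0.03232766,  0.00882036, -0.05292197]), 'finger_force': 0.0, 'finger_gap': 0.08804949755605576}
```

View pics/scene1.png

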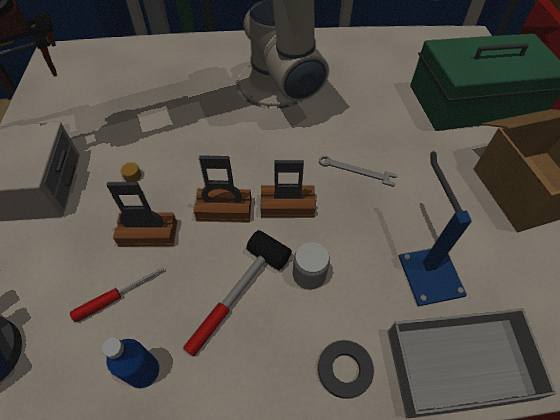

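View pics/top1.png

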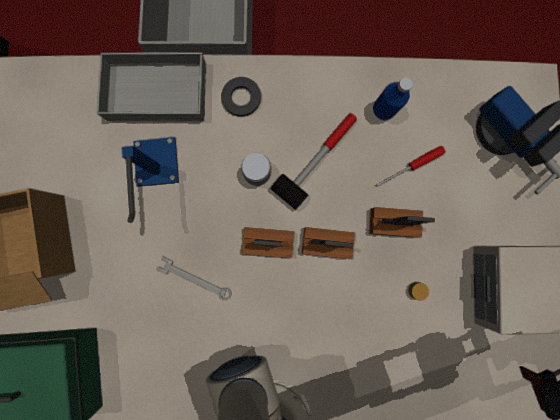

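The scene view shows three upright handles: left (127,197), middle (215,175) with what looks like the bore, and right (288,178). The hook runs from about (462,215) to (434,153). I'll enlarge this view and measure from the depth.

```bash
python3 - <<'E'
from h import *
import pickle
s=pickle.load(open("scene.pkl","rb"));t=pickle.load(open("top.pkl","rb"))
c=s["frame"][140:260,100:330]; c=cv2.convertScaleAbs(cv2.resize(c,None,fx=3.4,fy=3.4,interpolation=cv2.INTER_CUBIC),alpha=1.8,beta=20)
cv2.imwrite("pics/crop1.png",c)
for n,im,boxes in (("top",t,dict(R=(240,295,225,262),M=(300,357,225,262),L=(368,440,200,240),hook=(118,140,140,225))),
                   ("scene",s,dict(L=(100,180,178,250),M=(190,255,150,225),R=(258,320,155,220),hook=(425,472,148,235)))):
    P=cloud(im)
    for k,(a,b,e,f) in boxes.items():
        q=P[e:f,a:b].reshape(-1,3); q=q[im["depth"][e:f,a:b].ravel()>0]
        if k=="hook": m=q[:,2]>0.185; 
        else: m=q[:,2]>0.05
        q=q[m]; 
        if len(q)<5: print(n,k,len(q)); continue
        hi=q[q[:,2]>q[:,2].max()-0.03]
        c=hi.mean(0); w,v=np.linalg.eigh(np.cov(hi[:,:2].T))
        print(n,k,len(q),len(hi),"zmax",np.percentile(q[:,2],[50,90,98]).round(4),"c",c.round(4),"hi min/max",hi.min(0).round(3),hi.max(0).round(3),"ax",v[:,1].round(3),"sd",np.sqrt(w).round(4))
E
```

```text
top R 126 120 zmax [0.1615 0.1635 0.165 ] c [ 4.552e-01 -4.000e-04  1.616e-01] hi min/max [ 0.45  -0.03   0.147] [0.461 0.028 0.166] ax [0.074 0.997] sd [0.0026 0.0171]
top M 175 128 zmax [0.1862 0.1886 0.1891] c [ 0.4549 -0.1474  0.1864] hi min/max [ 0.448 -0.176  0.167] [ 0.462 -0.12   0.191] ax [0.113 0.994] sd [0.0027 0.0173]
top L 342 160 zmax [0.1521 0.1886 0.1901] c [ 0.5069 -0.3179  0.1842] hi min/max [ 0.501 -0.351  0.162] [ 0.513 -0.291  0.191] ax [0.082 0.997] sd [0.0029 0.0184]
top hook 579 565 zmax [0.2051 0.2081 0.217 ] c [0.583  0.2824 0.2051] hi min/max [0.494 0.269 0.191] [0.652 0.303 0.22 ] ax [-0.994 -0.105] sd [0.005  0.0488]
scene L 1243 380 zmax [0.1075 0.1849 0.1879] c [ 0.5117 -0.3193  0.1775] hi min/max [ 0.503 -0.351  0.16 ] [ 0.516 -0.29   0.19 ] ax [0.062 0.998] sd [0.0022 0.0178]
scene M 948 361 zmax [0.1322 0.1851 0.1872] c [ 0.459  -0.1495  0.1765] hi min/max [ 0.448 -0.18   0.159] [ 0.465 -0.12   0.189] ax [0.103 0.995] sd [0.0022 0.0176]
scene R 763 341 zmax [0.1284 0.1602 0.1621] c [ 0.4592 -0.0007  0.1513] hi min/max [ 0.45  -0.03   0.134] [0.464 0.03  0.164] ax [0.079 0.997] sd [0.0025 0.0175]
scene hook 715 703 zmax [0.2043 0.2068 0.2141] c [0.593  0.2821 0.2034] hi min/max [0.499 0.268 0.187] [0.655 0.303 0.217] ax [-0.995 -0.098] sd [0.0054 0.0507]
```

View pics/crop1.png

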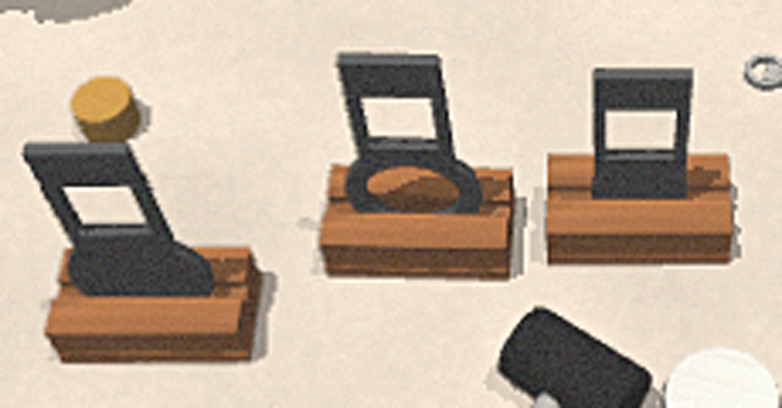

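Crop: the left disc is solid (large blank), the middle one shows its bore (spacer), and the right one's disc is hidden in its block (small blank). Heights agree with the drawing: the large grip top is at 0.189 and the small at 0.164, so both bottoms are near 0.013. Next I'll fit the hook line and check IK.

```bash
cat >> h.py <<'E'
def quat(yaw,flip=1):
    from scipy.spatial.transform import Rotation as R
    y=flip*np.array([np.cos(yaw),np.sin(yaw),0]);z=np.array([0,0,-1.]);x=np.cross(y,z)
    q=R.from_matrix(np.stack([x,y,z],1)).as_quat(); return q[[3,0,1,2]]
E
python3 - <<'E'
from h import *
import pickle
for n,b in (("top",(118,140,140,225)),("scene",(425,472,148,235))):
    im=pickle.load(open(n+".pkl","rb")); P=cloud(im)[b[2]:b[3],b[0]:b[1]].reshape(-1,3)
    q=P[(P[:,2]>.19)&(P[:,2]<.215)&(P[:,0]>.525)&(P[:,0]<.615)&(P[:,1]>.25)&(P[:,1]<.31)]
    f=np.polyfit(q[:,0],q[:,1],1); print(n,len(q),"y at .5,.64",np.polyval(f,[.5,.64]),"yaw",np.degrees(np.arctan(f[0])),"z95",np.percentile(q[:,2],[50,90,97]))
    a=P[P[:,2]>.19]; print(" xrange",np.percentile(a[:,0],[0,1,99,100]), "tip z",a[a[:,0]<.51][:,2].max())
im=pickle.load(open("top.pkl","rb"));P=cloud(im)
for k,(a,b,e,f),z in (("L",(368,440,200,240),.18),("R",(240,295,225,262),.155)):
    q=P[e:f,a:b].reshape(-1,3); q=q[q[:,2]>z]; print(k,len(q),q.mean(0),(q.min(0)+q.max(0))/2, np.degrees(np.polyfit(q[:,1],q[:,0],1)[0]),"z slope",np.polyfit(q[:,1],q[:,2],1)[0])
for fl in (1,-1):
  for p,y in (((.507,-.32,.2),-4),((.507,-.32,.38),-4),((.455,0,.17),-4.4),((.44,.265,.25),5.8),((.615,.287,.25),5.8),((.615,.287,.35),5.8)):
    j=inverse_kinematics(p,quat(np.radians(y),fl)); print(fl,p,None if j is None else np.round(j,2))
E
```

```text
top 275 y at .5,.64 [0.27356066 0.28898535] yaw 6.287283175145049 z95 [0.20464149 0.20681484 0.20781193]
 xrange [0.46510229 0.48562078 0.65024085 0.65215996] tip z 0.9779522331081616
scene 287 y at .5,.64 [0.27274551 0.28748055] yaw 6.008276912017317 z95 [0.2042174  0.20601983 0.20678942]
 xrange [0.49863114 0.50071955 0.98805678 0.98805678] tip z 0.21721656685032653
L 141 [ 0.50445809 -0.29985233  0.2376923 ] [ 0.48906164 -0.18130476  0.57904105] -7.2657582323768075 z slope 2.446374831980675
R 126 [ 0.45573483 -0.00120715  0.21358311] [ 0.45770703 -0.00083887  0.56748084] 2.6254972371543017 z slope -1.9558894655998982
1 (0.507, -0.32, 0.2) [-0.62  0.09  1.29 -0.    1.77 -0.55]
1 (0.507, -0.32, 0.38) [-0.62  0.18  0.86 -0.    2.1  -0.55]
1 (0.455, 0, 0.17) [-0.07 -0.31  1.71 -0.    1.74  0.  ]
1 (0.44, 0.265, 0.25) [ 0.48 -0.14  1.42 -0.    1.86  0.37]
1 (0.615, 0.287, 0.25) [ 0.39  0.32  0.94 -0.    1.88  0.29]
1 (0.615, 0.287, 0.35) [ 0.39  0.4   0.66 -0.    2.09  0.29]
-1 (0.507, -0.32, 0.2) [-0.62  0.09  1.29 -0.    1.77  2.59]
-1 (0.507, -0.32, 0.38) [-0.62  0.18  0.86 -0.    2.1   2.59]
-1 (0.455, 0, 0.17) None
-1 (0.44, 0.265, 0.25) None
-1 (0.615, 0.287, 0.25) None
-1 (0.615, 0.287, 0.35) None
```

```bash
python3 - <<'E'
from h import *
q=quat(np.radians(-4.1))
move_to([.507,-.320,.27],q)
move_l([.507,-.320,.173],.12)
close(); s=state(); print(s["finger_gap"],s["finger_force"],s["ft_force"],s["ee_pos"],s["time"])
move_l([.507,-.320,.37],.12)
s=state(); print(s["finger_gap"],s["finger_force"],s["ft_force"],s["ee_pos"],s["time"])
im=get_image("scene"); cv2.imwrite("pics/lift.png",cv2.convertScaleAbs(im["frame"][60:260,60:330],alpha=1.6,beta=15).repeat(2,0).repeat(2,1))
E
```

```text
0.008433100027749815 29.989047646522522 [ 1.50432741  0.49213931 -0.7798799 ] [ 0.50739215 -0.31998284  0.17302693] 3.6417
0.009094255736202081 29.990545213222504 [ 0.82028397  0.23196793 -4.92039092] [ 0.50691493 -0.31993956  0.36909436] 5.4333
```

View pics/lift.png

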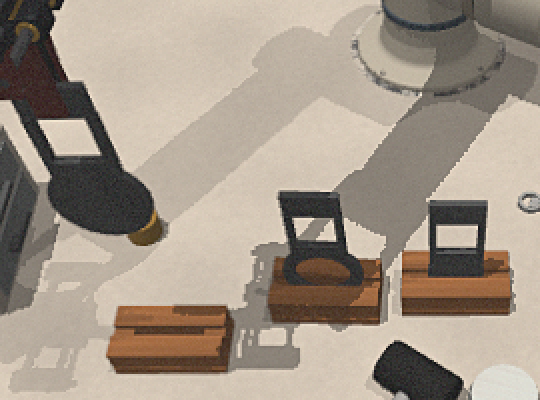

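The large solid blank is clear of its block and hanging straight in the grip. Next I'll take it to a point in front of the hook.

```bash
cat >> h.py <<'E'
YH=np.radians(6.1)
def H(x,z): return [.643+x*np.cos(YH),.2885+x*np.sin(YH),z]
E
python3 - <<'E'
from h import *
q=quat(YH)
move_to(H(-.205,.38),q)
move_l(H(-.205,.248),.12)
s=state(); print(s["ft_force"],s["ee_pos"],s["time"])
im=get_image("scene"); cv2.imwrite("pics/app.png",cv2.convertScaleAbs(im["frame"][60:310,320:520],alpha=1.6,beta=15).repeat(2,0).repeat(2,1))
P=cloud(im)[60:310,320:520].reshape(-1,3); d=(P[:,:2]-H(-.205,0)[:2])@np.array([np.cos(YH),np.sin(YH)])
e=(P[:,:2]-H(-.205,0)[:2])@np.array([-np.sin(YH),np.cos(YH)])
m=(abs(d)<.02)&(P[:,2]>.05)&(abs(e)<.07); Q=P[m];e=e[m];d=d[m]
for z in np.arange(.08,.27,.008):
    k=abs(Q[:,2]-z)<.004; print(round(z,3),k.sum(),*( (e[k].min().round(3),e[k].max().round(3),np.median(d[k]).round(4),(abs(e[k])<.012).sum()) if k.any() else ()))
E
```

```text
[-0.50981947  0.24428059 -4.86400019] [0.43946989 0.26685321 0.2491357 ] 8.85
0.08 0
0.088 13 -0.015 0.016 0.0043 9
0.096 47 -0.029 0.023 0.0048 21
0.104 63 -0.036 0.032 0.0052 25
0.112 71 -0.043 0.037 0.0049 19
0.12 85 -0.045 0.039 0.005 24
0.128 93 -0.047 0.041 0.0044 24
0.136 90 -0.047 0.042 0.0045 24
0.144 101 -0.045 0.042 0.0046 26
0.152 89 -0.045 0.036 0.0041 24
0.16 90 -0.041 0.035 0.0041 23
0.168 76 -0.035 0.028 0.0044 26
0.176 67 -0.032 0.027 0.0046 22
0.184 107 -0.031 0.028 0.0035 47
0.192 34 -0.032 0.028 0.0036 0
0.2 35 -0.032 0.028 0.0041 0
0.208 34 -0.032 0.028 0.0045 0
0.216 44 -0.031 0.029 0.0048 0
0.224 32 -0.032 0.028 0.0045 0
0.232 44 -0.032 0.029 0.0048 4
0.24 57 -0.031 0.028 0.005 11
0.248 84 -0.033 0.026 0.0061 42
0.256 90 -0.033 0.022 0.0054 46
0.264 118 -0.032 0.027 0.0034 64
```

View pics/app.png

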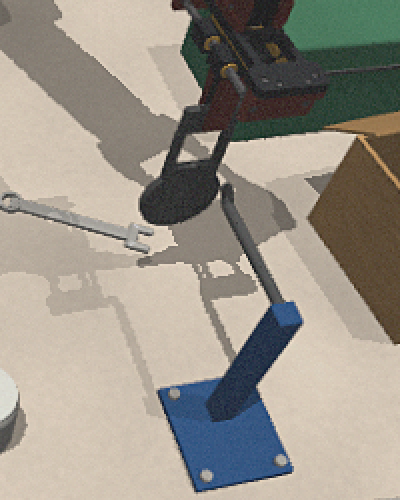

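The eye spans z 0.188–0.235, vertical and centred within 2 mm of the hook line, so I can thread it.

```bash
python3 - <<'E'
from h import *
move_l(H(-.030,.248),.10); s=state(); print(s["ft_force"],s["moment"],s["time"])
for z in (.228,.226,.2245,.223,.222,.221,.220):
    move_l(H(-.030,z),.05); hold(.05); f=state()["ft_force"]; print(z,f.round(2))
    if f[2]>-2.5: break
gripper_open(); move_l(H(-.030,.36),.15)
hold(.2); s=state(); print(s["ft_force"],s["time"])
im=get_image("scene"); cv2.imwrite("pics/hung1.png",cv2.convertScaleAbs(im["frame"][60:310,320:520],alpha=1.6,beta=15).repeat(2,0).repeat(2,1))
E
```

```text
[ 0.1581125  -0.34080422 -5.46515828] [-0.02214196 -0.08526376  0.00998648] 10.8
0.228 [-0.41 -0.98 -5.57]
0.226 [-0.12  0.38 -5.78]
0.2245 [-0.51  0.27 -6.07]
0.223 [ 0.63  0.38 -5.82]
0.222 [-1.15  0.42  0.68]
[ 0.0798554  -0.24041617  0.04201211] 15.1333
```

View pics/hung1.png

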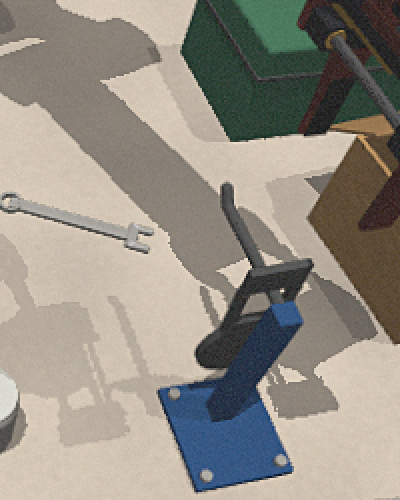

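The large blank hangs by its eye close to the post. I'll check its exact position, then fetch the small one.

```bash
python3 - <<'E'
from h import *
def rel(P): 
    o=np.array(H(0,0)); c,s=np.cos(YH),np.sin(YH); return (P-o)@np.array([[c,-s,0],[s,c,0],[0,0,1]])
for n in ("top","scene"):
    r=rel(cloud(get_image(n)).reshape(-1,3)); r=r[(abs(r[:,1])<.05)&(r[:,0]>-.12)&(r[:,0]<.03)]
    for a,b in ((.225,.25),(.1,.15)):
        k=r[(r[:,2]>a)&(r[:,2]<b)&(abs(r[:,1])>.014)]; print(n,a,len(k),np.percentile(k[:,0],[5,50,95]).round(4),np.percentile(k[:,1],[2,98]).round(3) if len(k) else "")
q=quat(np.radians(-4.4)); 
move_to([.455,-.0005,.27],q)
move_l([.455,-.0005,.159],.12)
close(); s=state(); print(s["finger_gap"],s["finger_force"],s["ft_force"],s["ee_pos"],s["time"])
move_l([.455,-.0005,.37],.12)
move_to(H(-.205,.38),quat(YH)); move_l(H(-.205,.260),.12)
s=state(); print(s["finger_gap"],s["ft_force"],s["ee_pos"],s["time"])
im=get_image("scene"); cv2.imwrite("pics/app2.png",cv2.convertScaleAbs(im["frame"][60:310,320:520],alpha=1.6,beta=15).repeat(2,0).repeat(2,1))
r=rel(cloud(im).reshape(-1,3)); r=r[(abs(r[:,0]+.2)<.025)&(abs(r[:,1])<.06)&(r[:,2]>.08)]
for z in np.arange(.1,.27,.008):
    k=r[abs(r[:,2]-z)<.004]
    if len(k): print(round(z,3),len(k),k[:,1].min().round(3),k[:,1].max().round(3),np.median(k[:,0]).round(4),(abs(k[:,1])<.012).sum())
E
```

```text
top 0.225 89 [-0.0341 -0.0312 -0.0258] [-0.033  0.025]
top 0.1 111 [-0.0349 -0.0342 -0.027 ] [-0.04   0.044]
scene 0.225 132 [-0.033  -0.0266 -0.0246] [-0.033  0.025]
scene 0.1 193 [-0.0321 -0.0252 -0.0239] [-0.041 -0.015]
0.00849753041810065 29.99945729970932 [-0.54616479 -0.02822819 -0.1990088 ] [ 0.45502849 -0.00049626  0.15895717] 18.825
0.00872708357456262 [ 0.05900484  0.47099191 -4.1386735 ] [0.43946549 0.26672753 0.26114042] 22.925
0.116 16 -0.013 0.02 -0.2003 13
0.124 43 -0.023 0.023 -0.2 23
0.132 58 -0.03 0.028 -0.1999 25
0.14 66 -0.031 0.029 -0.2004 25
0.148 74 -0.033 0.031 -0.2006 26
0.156 65 -0.032 0.029 -0.2004 23
0.164 64 -0.028 0.025 -0.2005 30
0.172 73 -0.03 0.029 -0.2002 23
0.18 113 -0.03 0.028 -0.2008 50
0.188 46 -0.03 0.03 -0.201 5
0.196 33 -0.03 0.029 -0.2009 0
0.204 37 -0.03 0.031 -0.2004 0
0.212 37 -0.03 0.031 -0.201 0
0.22 37 -0.029 0.029 -0.2004 0
0.228 38 -0.03 0.03 -0.2006 0
0.236 77 -0.03 0.031 -0.2001 28
0.244 72 -0.031 0.03 -0.2002 25
0.252 61 -0.031 0.028 -0.2003 13
0.26 122 -0.031 0.027 -0.2006 58
0.268 74 -0.028 0.011 -0.1974 62
```

View pics/app2.png

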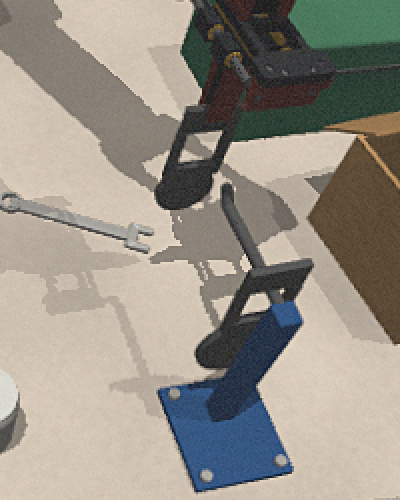

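The small blank is vertical and centred, with its eye at z 0.186–0.233. The large one hangs at hook x = -30 mm, so I'll place the small one at -101 mm.

```bash
python3 - <<'E'
from h import *
X=-.101
move_l(H(X,.260),.08); s=state(); print(s["ft_force"],s["time"])
for z in (.240,.238,.2365,.2355,.2345,.2335,.2325,.2315):
    move_l(H(X,z),.05); hold(.05); f=state()["ft_force"]; print(z,f.round(2))
    if f[2]>-2: break
gripper_open(); print(state()["ft_force"]); move_l(H(X,.38),.12)
hold(1.0); s=state(); print(s["ft_force"],s["time"])
im=get_image("scene"); cv2.imwrite("pics/hung2.png",cv2.convertScaleAbs(im["frame"][100:310,180:520],alpha=1.6,beta=15).repeat(2,0).repeat(2,1))
o=np.array(H(0,0)); c,n=np.cos(YH),np.sin(YH)
for w in ("top","scene"):
    r=(cloud(get_image(w)).reshape(-1,3)-o)@np.array([[c,-n,0],[n,c,0],[0,0,1]])
    for x0 in (-.030,X):
        for a,b in ((.22,.245),(.11,.14)):
            k=r[(abs(r[:,1])<.05)&(abs(r[:,0]-x0)<.03)&(r[:,2]>a)&(r[:,2]<b)]; print(w,x0,a,len(k),np.percentile(k[:,0],[5,50,95]).round(4) if len(k) else "",k[:,2].max().round(3) if len(k) else "")
E
```

```text
[-0.11828373 -0.00979509 -4.90556142] 24.425
0.24 [ 0.13  0.16 -3.88]
0.238 [-0.42 -0.43 -4.24]
0.2365 [-0.08 -0.05 -4.15]
0.2355 [-0.12 -0.37 -4.62]
0.2345 [-0.28 -0.47 -1.43]
[ 0.17511682  0.93818889 -0.03982999]
[-0.82863354  0.26649453 -0.2709674 ] 29.8583
top -0.03 0.22 193 [-0.0342 -0.0317 -0.0259] 0.242
top -0.03 0.11 134 [-0.0349 -0.0341 -0.0036] 0.139
top -0.101 0.22 184 [-0.1058 -0.1024 -0.0972] 0.241
top -0.101 0.11 51 [-0.1062 -0.1058 -0.099 ] 0.139
scene -0.03 0.22 303 [-0.0327 -0.0261 -0.0247] 0.241
scene -0.03 0.11 239 [-0.0311 -0.0248 -0.0029] 0.14
scene -0.101 0.22 282 [-0.1037 -0.0975 -0.0957] 0.24
scene -0.101 0.11 235 [-0.1008 -0.0963 -0.0949] 0.14
```

View pics/hung2.png

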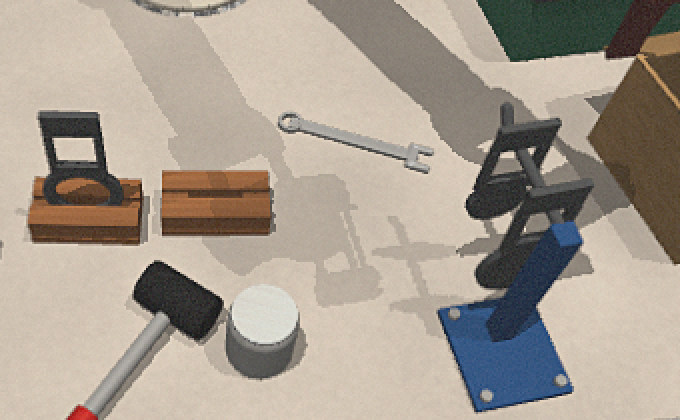

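Both blanks hang upright at hook x -30 and -101 mm, on the straight part. The spacer still stands in its block, and the robot is clear.

```bash
python3 -c "
from bench import *
print(job_done())"
```

```text
the job is handed in; nothing more can be done
None
```

Job handed in: the large blank and then the small one in front of it hang freely on the straight part of the hook, the spacer still stands in its block, and it took about 30 s of the 70 s allowed.

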